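# Move the hardware bins to the new drawer in the same order

### The job

Move the four small hardware bins from the old drawer (grey label strip with coloured cards) into the empty one (plain white strip), one to each bay, in the same left-to-right order as they and their colour cards stand in the old drawer. Keep the bins level so that nothing spills and lower them in rather than dropping them; each must end flat on the drawer's floor between the dividers and ribs, square, with its label tab to the front as before. Let go of them all.

Things in the scene. Friction and masses are not known exactly. Their poses are not given: they have to be found in the camera images.
- yellow_bin_centre (a point): centre of the small open yellow plastic bin holding hexagon nuts, a loose thing: half-way up its 54 mm high body, 27 mm above its underside. The bin is 50 mm long (its x), 42 mm wide (its y), with flat upright walls; its front (-x) wall carries a label tab, 26 mm wide, that rises to 64 mm, flush with the front face. z is up. Weight 0.09 to 0.18 kg
- yellow_card: the yellow label card, 44 x 20 mm, fixed on the slanting label strip of the old drawer in front of the bay where the yellow bin stands at the start; it stays there. Origin at its centre; axes parallel to the old drawer's
- orange_bin_centre (a point): centre of the small open orange plastic bin holding long screws, a loose thing: half-way up its 54 mm high body, 27 mm above its underside. The bin is 50 mm long (its x), 42 mm wide (its y), with flat upright walls; its front (-x) wall carries a label tab, 26 mm wide, that rises to 64 mm, flush with the front face. z is up. Weight 0.09 to 0.18 kg
- orange_card: the orange label card, 44 x 20 mm, fixed on the slanting label strip of the old drawer in front of the bay where the orange bin stands at the start; it stays there. Origin at its centre; axes parallel to the old drawer's
- blue_bin_centre (a point): centre of the small open blue plastic bin holding short screws, a loose thing: half-way up its 54 mm high body, 27 mm above its underside. The bin is 50 mm long (its x), 42 mm wide (its y), with flat upright walls; its front (-x) wall carries a label tab, 26 mm wide, that rises to 64 mm, flush with the front face. z is up. Weight 0.09 to 0.18 kg
- blue_card: the blue label card, 44 x 20 mm, fixed on the slanting label strip of the old drawer in front of the bay where the blue bin stands at the start; it stays there. Origin at its centre; axes parallel to the old drawer's
- green_bin_centre (a point): centre of the small open green plastic bin holding brass standoffs, a loose thing: half-way up its 54 mm high body, 27 mm above its underside. The bin is 50 mm long (its x), 42 mm wide (its y), with flat upright walls; its front (-x) wall carries a label tab, 26 mm wide, that rises to 64 mm, flush with the front face. z is up. Weight 0.09 to 0.18 kg
- green_card: the green label card, 44 x 20 mm, fixed on the slanting label strip of the old drawer in front of the bay where the green bin stands at the start; it stays there. Origin at its centre; axes parallel to the old drawer's
- old_drawer: the old drawer, fixed: grey label strip with four coloured cards, full at the start. Origin: centre of its underside; x to its back, y to its left seen from the front, z up; its front (label strip) faces the robot within 17 deg. 134 mm deep, 247 wide; clear front wall 22, back 26, sides 32 high, all 3 thick; floor 4 thick; strip reaches 24 beyond the front. Bays and ribs as in the new drawer
- new_drawer: the new drawer, fixed: white strip, no cards, empty at the start. Make, size, origin, axes and facing as the old drawer. Four bays, centres at x = 0 and, left to right, y = +91.5, +30.5, -30.5, -91.5 mm, 58 wide between dividers 3 thick, 20 high from the underside. Two ribs across the bays, 3 mm above the floor, leave 66 mm for the bin (x = -33 to +33); finger room before and behind
Things that resemble listed ones, but are neither listed nor needed, are in the scene too. Several things have the shape of the yellow_card; the one meant has the colours described above.

How it is judged:
By the outcome, as a careful person would: the job done as asked, in the order asked, and still so for the second after the job is handed in, with the robot touching nothing.
It also fails if it takes over 96 s, if anything falls off the work surface, if the arm or the gripper's body presses on something with over 40 N, if the wrist force passes 120 N, or if a joint passes its speed limit or range.

### The arm

A 7-joint arm with a two-finger parallel gripper is mounted at the origin on the work surface. World frame = base frame: x ahead of the robot, y to its left, z up, the work surface at z = 0. Lengths are in m, angles in rad, forces in N, time in s.
With the tool pointing down it reaches from about 0.4 to 0.875 m from the base axis. Payload 19.3 kg.
Tool frame: the origin (TCP) lies at the very end of the fingers, on their centre line; the grasp point (between the pads) lies 19 mm behind it; z points along the fingers, y is the line along which they close (so a half turn about z gives the same grasp; the last joint's range is limited). The gripper opens to 85 mm and grips with 20 to 120 N. Pads are 22 mm wide; open, the fingers measure 114 mm over their backs; the gripper's body (76 mm by 85 mm) begins 54 mm behind the grasp point. The pads swing forward as they close: fully open they stand 13 mm farther back than shut.
Start: joints at [-1.303, 0.521, -0.036, 1.599, 0.021, 1.021, -0.113], TCP at [0.207, 0.59, 0.231] pointing down, gripper open.
Joint ranges: [-2.91, 2.91], [-0.3, 2.13], [-1.5, 1.42], [0.17, 2.43], [-1.26, 4.41], [0.16, 1.93], [-2.52, 2.52]. Speed limits (rad/s): [1.89, 1.89, 2.39, 2.39, 3.01, 3.01, 3.01].

### API

Orientations are given as [roll, pitch, yaw] about the fixed x, y, z axes, in that order (R = Rz(yaw) Ry(pitch) Rx(roll)).
In Python, from workcell import bot gives the robot as it stands.
- The arm moves only by the tool carry_out, never from a script. Its argument "rows" is a list that holds one entry, the list of rows, each a list of 4 numbers: the shift along the tool's x, y, z in m, then the turn about the tool's z in degrees. In form: [[[x, y, z, twist], ...]]. A call has 1 to 12 rows; each row is the pose to reach, as a shift and turn from the pose commanded when the call began, along the tool's axes at that moment; what a row does not reach only later rows make up. A row lasts 1/12 s, in which the tool goes at most 41.7 mm and 7.16 degrees, less where a joint would pass 70% of its speed; a pose out of reach is approached as far as the arm can. A call with a gripper value outside its range is refused whole. "grip" is the finger opening in m, from 0 to 0.0854, set as the call begins (left out, the last holds). The fingers move at their own pace and stop on an object; "grip_force" is the grip in N (left out, the last holds). Time passes only in rows, so rows that repeat a pose let the fingers close. It gives the time, the measured TCP pose, the force, the opening and the grip force at its end, in the units of the state.
- bot.observe(): the state, without advancing time (a new reading comes with each control period).
- bot.grab_frame(name): name is "scene" or "top"; returns a dict with "pixels" (480x640x3 uint8, red, green, blue), "K" (3x3 intrinsics, pixels), "pose" (4x4, takes a point from camera to world coordinates). Camera axes: x right, y down, z forward; pixel columns grow to the right and rows downward; lengths in m; the calibration is good to about 2 mm. A picture is of the moment at which its call begins. There is no depth.
- bot.job_done(): hands the job in; it is judged then, once.
Trained networks look in a picture, given as the dict that the camera call returned (one of the last four; its "shot" number tells which), for a name from the list of things; names that differ only in an ending like _2 or _b are one class to them, and where a whole thing is asked for, a point or a joint stands for the part that bears it (a point fixed in the world has none). Each returns a list of dicts, best first, with "conf" (0 to 1); they miss things now and then, are a little off and sometimes report something else, mostly with a low value. They report only what shows in the picture. A call takes as long as a camera call. They do not tell look-alikes from the thing itself.
- bot.look_for(picture, label): "position" ([column, row] in pixels, amid what is visible of it).
- bot.regions_of(picture, label): "region" (480x640 bool, what is visible of it) and "position" ([column, row] in pixels, amid what is visible of it).
- bot.spot_point(picture, label): "position" ([column, row] in pixels: a listed point, or the origin of a listed thing).
The state is a dict: "clock": time; "qpos": joint angles; "qd": joint speeds; "joint_efforts": joint torques, N m; "position": TCP position; "tool_rot": TCP orientation; "force": force on the tool from outside, world axes, zero at the start; "moment": the same for the moment, N m; "grip_width": finger opening in m; "finger_force": force on a finger pad.
Only numpy, scipy, OpenCV 4.12 (cv2) and the standard library are available. Lean on these libraries where they do the work, as an engineer would, in place of code of your own. Each camera call takes 0.05 s, during which the arm holds its last target. There are 200 camera calls.

## Working session

There is one attempt and no reset: what is moved stays moved. The work goes in short steps, Python scripts to look and compute and a tool call to move; the robot and the scene stay as the last step left them, time stands still between calls to the robot, and variables do not carry over. Pictures are saved under pics/ and viewed, at most 14 in all, crops included, and the job is handed in when it is done.

Besides the shell and the picture viewer there is one more tool, called after "Request:" by a JSON object that holds its "op" and its "data". carry_out: Moves the arm, as the interface text tells. Its arguments: {"type":"object","properties":{"rows":{"type":"array","items":{"type":"array","items":{"type":"array","items":{"type":"number"}}}},"grip":{"type":"number"},"grip_force":{"type":"number"}},"required":["rows"]}

```bash
mkdir -p pics; ls; python3 - <<'E'
from workcell import bot
import cv2
for n in("scene","top"):
    p=bot.grab_frame(n); cv2.imwrite(f"pics/{n}0.png",p["pixels"][:,:,::-1]); print(n,p["K"].tolist(),p["pose"].round(3).tolist())
    for l in ["yellow_bin_centre","orange_bin_centre","blue_bin_centre","green_bin_centre","yellow_card","orange_card","blue_card","green_card","old_drawer","new_drawer"]:
        print(l,[(round(float(d["conf"]),2),[round(float(x)) for x in d["position"]]) for d in bot.spot_point(p,l)[:4]])
s=bot.observe();print(s["clock"],s["position"],s["tool_rot"],s["grip_width"])
E
```

```text
pics
scene [[546.8212429335854, 0.0, 324.7474394920242], [0.0, 546.8212429335854, 241.63653753167645], [0.0, 0.0, 1.0]] [[-0.413, 0.586, -0.697, 1.205], [0.911, 0.273, -0.31, 0.299], [0.009, -0.763, -0.647, 0.746], [0.0, 0.0, 0.0, 1.0]]
yellow_bin_centre [(0.75, [398, 303]), (0.51, [363, 297])]
orange_bin_centre [(0.78, [465, 314])]
blue_bin_centre [(0.86, [428, 308])]
green_bin_centre [(0.69, [363, 295]), (0.43, [466, 313])]
yellow_card [(0.65, [413, 317]), (0.52, [411, 254]), (0.36, [368, 237])]
orange_card []
blue_card []
green_card []
old_drawer [(0.94, [410, 318])]
new_drawer [(0.84, [224, 278])]
top [[524.3982515810411, 0.0, 318.2137594839113], [0.0, 524.3982515810411, 249.14529439796], [0.0, 0.0, 1.0]] [[-0.005, -0.996, 0.09, 0.377], [-1.0, 0.007, 0.015, -0.022], [-0.015, -0.09, -0.996, 0.877], [0.0, 0.0, 0.0, 1.0]]
yellow_bin_centre [(0.55, [222, 202])]
orange_bin_centre [(0.69, [154, 215]), (0.51, [264, 200])]
blue_bin_centre [(0.68, [185, 211])]
green_bin_centre [(0.77, [264, 199])]
yellow_card [(0.66, [234, 251]), (0.66, [298, 306]), (0.64, [199, 324])]
orange_card [(0.7, [162, 262]), (0.32, [263, 200]), (0.15, [432, 181])]
blue_card [(0.79, [199, 258])]
green_card [(0.55, [274, 250])]
old_drawer [(0.89, [213, 208])]
new_drawer [(0.79, [431, 181])]
1.1 [0.20713506 0.58965434 0.23128871] [-3.14154968e+00  8.55370867e-07  2.80377812e+00] 0.08555606645482679
```

View pics/top0.png

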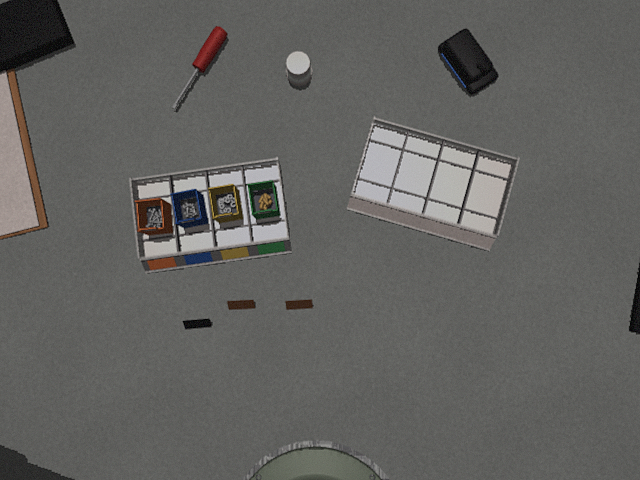

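View pics/scene0.png

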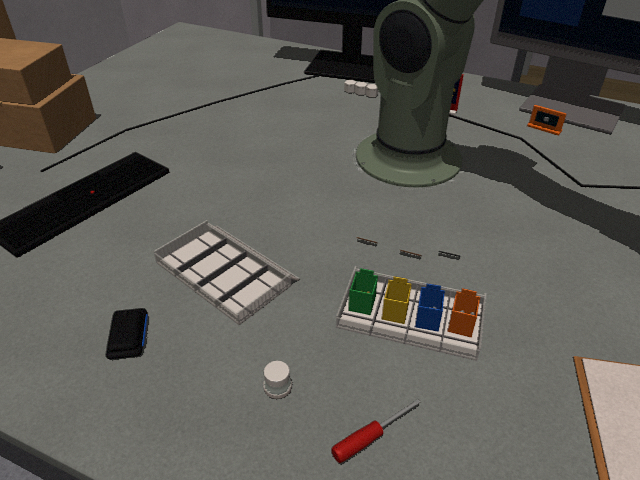

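The top view shows the old drawer at about (213,208), with the bins and cards from left to right orange, blue, yellow, green. The new drawer is at (431,181), empty with a white strip. The three small dark chips at (199,324), (241,304) and (298,306) are look-alikes of the cards, not on the strip. I'll confirm this in enlarged crops.

```bash
python3 - <<'E'
import cv2,numpy as np
a=cv2.imread("pics/top0.png")
def crop(x,y,w,h,k,n):
    c=cv2.resize(a[y:y+h,x:x+w],None,fx=k,fy=k,interpolation=cv2.INTER_CUBIC)
    c=cv2.convertScaleAbs(c,alpha=1.3,beta=10)
    for i in range(0,w,20): cv2.putText(c,str(x+i),(i*k,10),0,.35,(0,255,255),1);cv2.line(c,(i*k,12),(i*k,18),(0,255,255),1)
    for j in range(0,h,20): cv2.putText(c,str(y+j),(0,j*k+4),0,.35,(0,255,255),1)
    cv2.imwrite(n,c)
crop(125,150,175,130,4,"pics/old.png"); crop(340,110,190,145,4,"pics/new.png")
E
```

```text
(no output)
```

View pics/old.png

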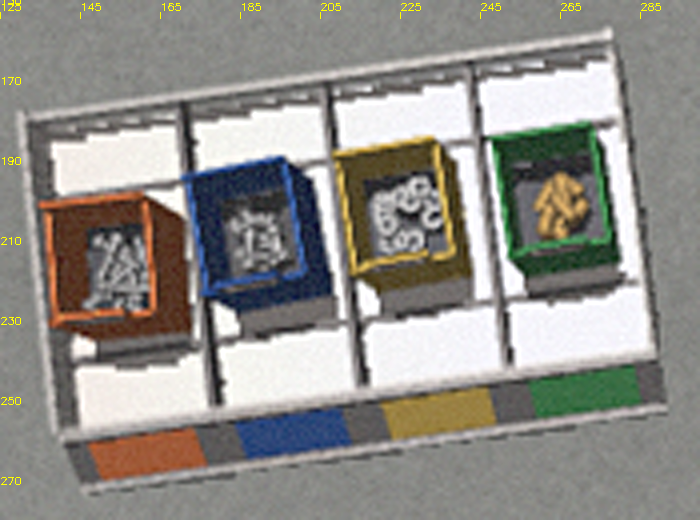

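View pics/new.png

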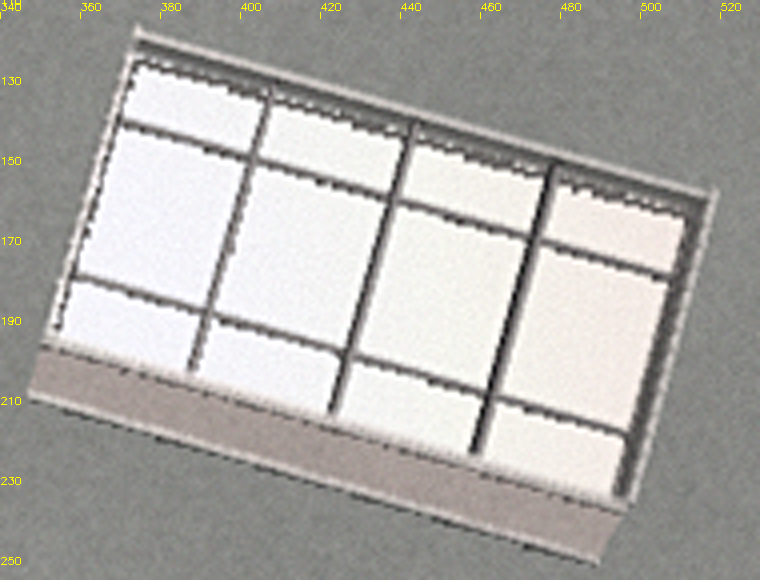

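The crops confirm the cards as orange, blue, yellow, green from left to right, each matching the bin behind it. The new drawer is empty and its corners are clear, at about (374,118), (519,158), (498,236) and (350,196). Next I'll fit the poses from the corners I read.

```bash
cat > h.py <<'E'
import numpy as np
from scipy.optimize import least_squares
def proj(p,K,T):
    c=(np.asarray(p)-T[:3,3])@T[:3,:3]; q=c@K.T; return q[:,:2]/q[:,2:]
def fit(uv,pts,K,T,x0=(.55,0,0)):
    uv=np.array(uv,float);pts=np.array(pts)/1e3
    def w(v):
        c,s=np.cos(v[2]),np.sin(v[2]);return np.c_[pts[:,0]*c-pts[:,1]*s+v[0],pts[:,0]*s+pts[:,1]*c+v[1],pts[:,2]]
    r=least_squares(lambda v:(proj(w(v),K,T)-uv).ravel(),x0,loss='soft_l1')
    e=np.abs(proj(w(r.x),K,T)-uv).max(1)
    return r.x,e
E
python3 - <<'E'
from h import *
from workcell import bot
p=bot.grab_frame("top");K,T=p["K"],p["pose"]
np.set_printoptions(precision=4,suppress=True)
def px(l,o): return np.array(l)/4+np.array(o)+-.375*0
new=[(136,30),(715,192),(632,503),(192,370),(333,412),(475,452),(347,352),(397,200)]
np_=[(67,123.5,32),(67,-123.5,32),(-67,-123.5,32),(-64,61,20),(-64,0,20),(-64,-61,20),(-34.5,0,10),(34.5,0,10)]
v,e=fit(px(new,(340,110)),np_,K,T);print("new",v,np.degrees(v[2]),e)
n=v
c,s=np.cos(n[2]),np.sin(n[2])
for y in(91.5,30.5,-30.5,-91.5): print("bay",n[0]-s*y/1e3,n[1]+c*y/1e3)
old=[(18,113),(611,32),(657,357),(60,440)]
v,e=fit(px(old,(125,150)),[(67,123.5,32),(67,-123.5,32),(-67,-123.5,32),(-67,123.5,32)],K,T);print("old",v,np.degrees(v[2]),e)
B=dict(o=[(41,204),(149,195),(157,312),(52,327)],b=[(186,176),(287,157),(304,273),(205,292)],y=[(333,154),(437,139),(455,255),(348,273)],g=[(491,138),(592,124),(608,240),(512,254)])
for k,u in B.items():
    v,e=fit(px(u,(125,150)),[(25,21,58),(25,-21,58),(-25,-21,58),(-25,21,58)],K,T);print(k,v,np.degrees(v[2]),e)
E
```

```text
new [ 0.5729 -0.2011 -0.2974] -17.041695265607046 [1.3602 0.6297 0.1077 0.6517 0.6058 1.1196 0.2176 1.1642]
bay 0.5996663811108506 -0.11366169138060059
bay 0.5817892606204054 -0.17198328740617336
bay 0.5639121401299603 -0.2303048834317461
bay 0.5460350196395151 -0.2886264794573189
old [0.5207 0.1689 0.1344] 7.700267023582607 [1.0472 0.585  0.8572 1.3848]
o [0.507  0.2567 0.1035] 5.9306700409653965 [0.3162 0.8338 0.9544 0.1182]
b [0.5206 0.1989 0.1768] 10.13044178083782 [0.8085 0.8533 0.976  0.8488]
y [0.5279 0.1403 0.1484] 8.504218959038868 [0.5402 0.8578 0.9065 0.4946]
g [0.5339 0.0778 0.1557] 8.919011616258667 [0.4939 1.2496 1.206  1.2475]
```

```bash
python3 - <<'E'
from h import *
import cv2
from scipy.optimize import minimize
from workcell import bot
p=bot.grab_frame("top");K,T=p["K"],p["pose"]
g=cv2.GaussianBlur(cv2.cvtColor(p["pixels"],cv2.COLOR_RGB2GRAY).astype(np.float32),(0,0),.8)
L=[]
for y in(-61,0,61):L+=[(x,y,12) for x in np.linspace(-58,50,60)]
for x in(-34.5,34.5):L+=[(x,y,6) for y in np.linspace(-110,110,120) if min(abs(y-61),abs(y),abs(y+61))>6]
L=np.array(L)/1e3
def cost(v):
    c,s=np.cos(v[2]),np.sin(v[2]);w=np.c_[L[:,0]*c-L[:,1]*s+v[0],L[:,0]*s+L[:,1]*c+v[1],L[:,2]]
    u=proj(w,K,T).astype(np.float32);return float(cv2.remap(g,u[:,:1],u[:,1:],1).mean())
best=min((minimize(cost,(.573+dx,-.201+dy,a),method="Nelder-Mead",options=dict(initial_simplex=[(.573+dx,-.201+dy,a),(.577+dx,-.201+dy,a),(.573+dx,-.197+dy,a),(.573+dx,-.201+dy,a+.02)])) for dx in(-.005,0,.005) for dy in(-.005,0,.005) for a in(-.3,-.27)),key=lambda r:r.fun)
print(best.x,np.degrees(best.x[2]),best.fun,cost([.5729,-.2011,-.2974]))
n=best.x;c,s=np.cos(n[2]),np.sin(n[2])
for y in(91.5,30.5,-30.5,-91.5): print("bay",n[0]-s*y/1e3,n[1]+c*y/1e3)
E
```

```text
[ 0.5733865  -0.20018764 -0.2948938 ] -16.89617036883813 91.58818817138672 95.48104858398438
bay 0.5999799002416333 -0.11263742242623417
bay 0.5822509676112748 -0.1710042361801835
bay 0.5645220349809164 -0.22937104993413288
bay 0.5467931023505579 -0.2877378636880822
```

```bash
cat > d.py <<'E'
import numpy as np
def d(a,b):
    "tool-frame shift from pose a to b; pose=(x,y,z,drawer yaw deg); tool yaw=drawer yaw+90"
    t=np.radians(a[3]+90);w=np.subtract(b[:3],a[:3])
    dy=(b[3]-a[3]+180)%360-180
    return [round(w[0]*np.cos(t)+w[1]*np.sin(t),4),round(w[0]*np.sin(t)-w[1]*np.cos(t),4),round(-w[2],4),round(-dy,2)]
bins=dict(o=(.507,.2567,5.9),b=(.5206,.1989,10.1),y=(.5279,.1403,8.5),g=(.5339,.0778,8.9))
bays=dict(o=(.6,-.1126,-16.9),b=(.5823,-.171,-16.9),y=(.5645,-.2294,-16.9),g=(.5468,-.2877,-16.9))
P=lambda t,z:(t[0],t[1],z,t[2])
E
python3 -c "
from d import *
print(d((.2071,.5897,.2313,np.degrees(2.80378)-90),P(bins['o'],.13)))
for a,b in zip('obyg','byg '):
  print(a,'carry',d(P(bins[a],.13),P(bays[a],.13)))
  if b!=' ':print('next',d(P(bays[a],.13),P(bins[b],.13)))
"
```

```text
[np.float64(-0.3933), np.float64(-0.2148), np.float64(0.1013), np.float64(64.74)]
o carry [np.float64(-0.3769), np.float64(0.0545), np.float64(-0.0), 22.8]
next [np.float64(0.275), np.float64(-0.1665), np.float64(-0.0), -27.0]
b carry [np.float64(-0.375), np.float64(-0.0041), np.float64(-0.0), 27.0]
next [np.float64(0.282), np.float64(-0.1425), np.float64(-0.0), -25.4]
y carry [np.float64(-0.371), np.float64(-0.0184), np.float64(-0.0), 25.4]
next [np.float64(0.285), np.float64(-0.1186), np.float64(-0.0), -25.8]
g carry [np.float64(-0.3631), np.float64(-0.0438), np.float64(-0.0), 25.8]
```

Request:
{"op": "carry_out", "data": {"rows": [[[-0.033,-0.018,0.008,5.4],[-0.066,-0.036,0.017,10.8],[-0.098,-0.054,0.025,16.2],[-0.131,-0.072,0.034,21.6],[-0.164,-0.0895,0.042,27],[-0.197,-0.107,0.051,32.4],[-0.229,-0.125,0.059,37.8],[-0.262,-0.143,0.068,43.2],[-0.295,-0.161,0.076,48.6],[-0.328,-0.179,0.084,54],[-0.361,-0.197,0.093,59.4],[-0.3933,-0.2148,0.1013,64.74]]], "grip": 0.085}}

```text
clock: 2.2
position: [0.5082, 0.2551, 0.1297]
tool_rot: [3.141, -0.0, 1.669]
force: [0.6, 0.7, 0.5]
grip_width: 0.0851
finger_force: 0.0
```

Request:
{"op": "carry_out", "data": {"rows": [[[0,0,0,0],[0,0,0,0],[0,0,0,0]]]}}

```text
clock: 2.45
position: [0.5068, 0.2571, 0.1299]
tool_rot: [-3.141, -0.0, 1.675]
force: [-1.4, -0.2, 0.6]
grip_width: 0.085
finger_force: 0.0
```

Request:
{"op": "carry_out", "data": {"rows": [[[0,0,0.012,0],[0,0,0.03,0],[0,0,0.048,0],[0,0,0.066,0],[0,0,0.082,0],[0,0,0.094,0],[0,0,0.101,0],[0,0,0.104,0],[0,0,0.104,0],[0,0,0.104,0]]]}}

```text
clock: 3.28
position: [0.5072, 0.2569, 0.0265]
tool_rot: [3.141, -0.0, 1.674]
force: [0.4, -0.1, 0.1]
grip_width: 0.0849
finger_force: 0.0
```

```bash
python3 - <<'E'
from workcell import bot
import cv2
p=bot.grab_frame("scene");cv2.imwrite("pics/s1.png",cv2.resize(p["pixels"][200:360,300:500,::-1],None,fx=3.7,fy=3.7,interpolation=2))
E
```

```text
(no output)
```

View pics/s1.png

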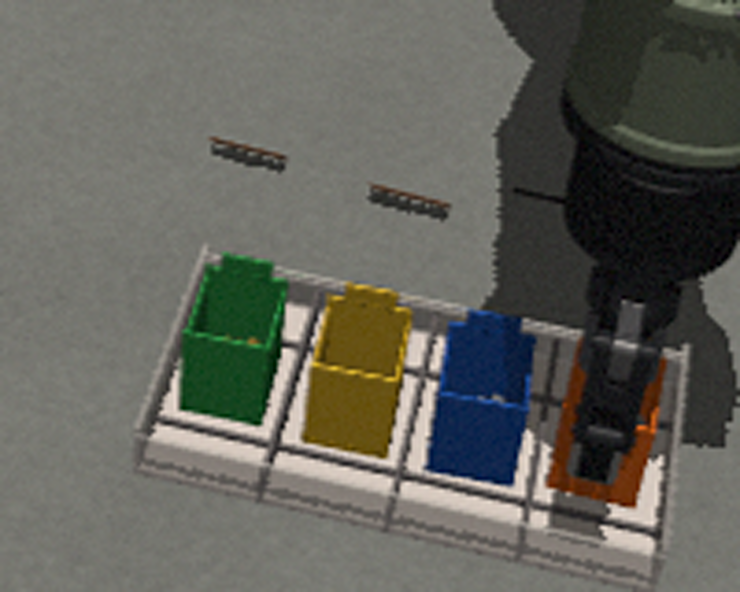

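The gripper straddles the orange bin lengthwise, with the rear finger centred on its back wall at crop (600,450). Closing now.

Request:
{"op": "carry_out", "data": {"rows": [[[0,0,0,0],[0,0,0,0],[0,0,0,0],[0,0,0,0],[0,0,0,0],[0,0,0,0],[0,0,0,0],[0,0,0,0]]], "grip": 0.035, "grip_force": 30}}

```text
clock: 4.0
position: [0.5073, 0.2568, 0.0265]
tool_rot: [3.141, -0.0, 1.674]
force: [-0.8, -0.1, 6.3]
grip_width: 0.0497
finger_force: 31.0
```

Request:
{"op": "carry_out", "data": {"rows": [[[0,0,-0.003,0],[0,0,-0.01,0],[0,0,-0.021,0],[0,0,-0.034,0],[0,0,-0.049,0],[0,0,-0.064,0],[0,0,-0.079,0],[0,0,-0.091,0],[0,0,-0.099,0],[0,0,-0.104,0],[0,0,-0.104,0]]]}}

```text
clock: 4.92
position: [0.5074, 0.2569, 0.1311]
tool_rot: [3.14, -0.001, 1.674]
force: [0.2, 0.3, -1.4]
grip_width: 0.0498
finger_force: 31.5
```

Request:
{"op": "carry_out", "data": {"rows": [[[-0.006,0.001,0,0.4],[-0.019,0.003,0,1.2],[-0.038,0.0055,0,2.3],[-0.059,0.0085,0,3.6],[-0.083,0.012,0,5.0],[-0.107,0.0155,0,6.5],[-0.131,0.019,0,7.9],[-0.155,0.0225,0,9.4],[-0.179,0.026,0,10.8],[-0.203,0.0295,0,12.3],[-0.227,0.033,0,13.7],[-0.251,0.0365,0,15.2]]]}}

```text
clock: 5.92
position: [0.5687, 0.008, 0.1293]
tool_rot: [-3.14, 0.001, 1.405]
force: [0.7, 0.0, -1.6]
grip_width: 0.0495
finger_force: 31.5
```

Request:
{"op": "carry_out", "data": {"rows": [[[-0.024,0.0065,0,1.5],[-0.047,0.0125,0,2.9],[-0.069,0.018,0,4.2],[-0.089,0.0235,0,5.4],[-0.105,0.028,0,6.4],[-0.117,0.031,0,7.1],[-0.124,0.033,0,7.5],[-0.1265,0.034,0,7.6],[-0.1265,0.034,0,7.6],[-0.1265,0.034,0,7.6]]]}}

```text
clock: 6.75
position: [0.5822, -0.1188, 0.1298]
tool_rot: [-3.141, -0.0, 1.277]
force: [-0.3, -0.1, -0.6]
grip_width: 0.0497
finger_force: 31.5
```

```bash
python3 - <<'E'
from workcell import bot
from d import *
import cv2
p=bot.grab_frame("top");cv2.imwrite("pics/t2.png",p["pixels"][:,:,::-1])
s=bot.observe();a=(*s["position"],np.degrees(s["tool_rot"][2])-90);print(a);print([float(x) for x in d(a,P(bays["o"],.13))])
E
```

```text
(np.float64(0.5822494816693432), np.float64(-0.11855240803428925), np.float64(0.129861854637586), np.float64(-16.81671018751547))
[0.0108, 0.0153, -0.0001, 0.08]
```

View pics/t2.png

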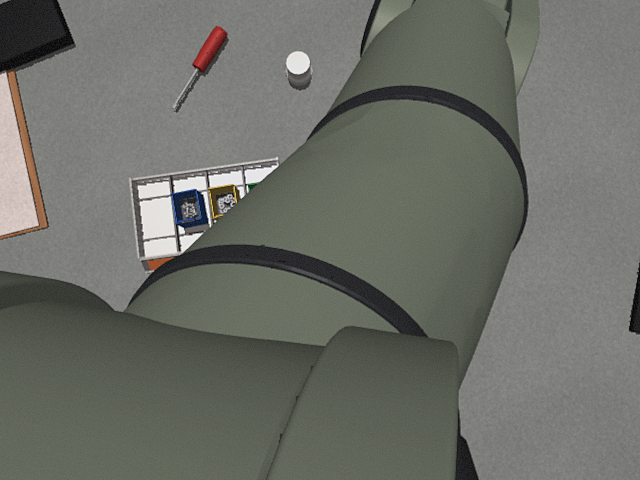

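The top view is blocked by the arm. It shows orange gone from its bay at (155,215), with blue and yellow untouched. I'll correct the offset and lower orange in.

Request:
{"op": "carry_out", "data": {"rows": [[[0.004,0.006,0,0],[0.0108,0.0153,0.005,0],[0.0108,0.0153,0.018,0],[0.0108,0.0153,0.033,0],[0.0108,0.0153,0.049,0],[0.0108,0.0153,0.065,0],[0.0108,0.0153,0.079,0],[0.0108,0.0153,0.089,0],[0.0108,0.0153,0.095,0],[0.0108,0.0153,0.099,0],[0.0108,0.0153,0.101,0],[0.0108,0.0153,0.102,0]]]}}

```text
clock: 7.8
position: [0.6002, -0.1137, 0.0281]
tool_rot: [3.141, -0.0, 1.276]
force: [0.1, 0.4, -1.6]
grip_width: 0.0496
finger_force: 31.5
```

Request:
{"op": "carry_out", "data": {"rows": [[[0,0,0.0005,0],[0,0,0.001,0],[0,0,0.001,0]]]}}

```text
clock: 8.05
position: [0.6002, -0.1137, 0.0274]
tool_rot: [3.141, -0.0, 1.276]
force: [-0.4, -0.7, -0.2]
grip_width: 0.0494
finger_force: 31.5
```

Request:
{"op": "carry_out", "data": {"rows": [[[0,0,0.0005,0],[0,0,0.001,0],[0,0,0.001,0]]]}}

```text
clock: 8.3
position: [0.6002, -0.1137, 0.0265]
tool_rot: [3.141, -0.0, 1.276]
force: [-2.9, 0.2, 6.4]
grip_width: 0.0495
finger_force: 32.7
```

Request:
{"op": "carry_out", "data": {"rows": [[[0,0,0,0],[0,0,0,0],[0,0,0,0],[0,0,0,0],[0,0,0,0],[0,0,0,0]]], "grip": 0.085}}

```text
clock: 8.8
position: [0.6, -0.1137, 0.026]
tool_rot: [-3.142, 0.0, 1.276]
force: [-0.3, -0.8, 0.3]
grip_width: 0.085
finger_force: 0.0
```

Request:
{"op": "carry_out", "data": {"rows": [[[0,0,-0.004,0],[0,0,-0.014,0],[0,0,-0.03,0],[0,0,-0.052,0],[0,0,-0.075,0],[0,0,-0.094,0],[0,0,-0.104,0],[0,0,-0.104,0]]]}}

```text
clock: 9.47
position: [0.6011, -0.1139, 0.1327]
tool_rot: [3.138, -0.001, 1.276]
force: [1.4, -0.7, 0.5]
grip_width: 0.085
finger_force: 0.0
```

```bash
cat > m.py <<'E'
import sys
from workcell import bot
from d import *
k,t=sys.argv[1:3]
s=bot.observe();a=(*s["position"],np.degrees(s["tool_rot"][2])-90)
v=np.array(d(a,P((bins if k=="bin" else bays)[t],.13)))
print(v.tolist())
f=[.02,.07,.15,.25,.36,.47,.58,.69,.8,.9,.97,1]
print([[round(float(x),4) for x in v*q] for q in f])
E
python3 m.py bin b
```

```text
[0.2759, -0.168, 0.0027, -27.0]
[[0.0055, -0.0034, 0.0001, -0.54], [0.0193, -0.0118, 0.0002, -1.89], [0.0414, -0.0252, 0.0004, -4.05], [0.069, -0.042, 0.0007, -6.75], [0.0993, -0.0605, 0.001, -9.72], [0.1297, -0.079, 0.0013, -12.69], [0.16, -0.0974, 0.0016, -15.66], [0.1904, -0.1159, 0.0019, -18.63], [0.2207, -0.1344, 0.0022, -21.6], [0.2483, -0.1512, 0.0024, -24.3], [0.2676, -0.163, 0.0026, -26.19], [0.2759, -0.168, 0.0027, -27.0]]
```

Contact showed as 6 N at release, and the bin let go cleanly. On to blue.

Request:
{"op": "carry_out", "data": {"rows": [[[0.0055,-0.003,0,-0.5],[0.019,-0.012,0,-1.9],[0.041,-0.025,0,-4],[0.069,-0.042,0,-6.8],[0.099,-0.0605,0,-9.7],[0.13,-0.079,0,-12.7],[0.16,-0.097,0,-15.7],[0.19,-0.116,0,-18.6],[0.221,-0.134,0,-21.6],[0.248,-0.151,0,-24.3],[0.268,-0.163,0,-26.2],[0.276,-0.168,0,-27]]]}}

```text
clock: 10.47
position: [0.5168, 0.204, 0.1289]
tool_rot: [-3.139, -0.001, 1.755]
force: [0.8, 1.1, -0.5]
grip_width: 0.0848
finger_force: 0.0
```

Request:
{"op": "carry_out", "data": {"rows": [[[0,0,0,0],[0,0,0,0],[0,0,0,0],[0,0,0,0]]]}}

```text
clock: 10.8
position: [0.5197, 0.1979, 0.1298]
tool_rot: [-3.141, 0.001, 1.745]
force: [-0.5, -0.3, 0.1]
grip_width: 0.0851
finger_force: 0.0
```

```bash
python3 m.py bin b|head -1;python3 - <<'E'
from workcell import bot
import cv2
p=bot.grab_frame("top");cv2.imwrite("pics/t3.png",p["pixels"][:,:,::-1])
E
```

```text
[0.0008, 0.0011, -0.0002, -0.11]
```

View pics/t3.png

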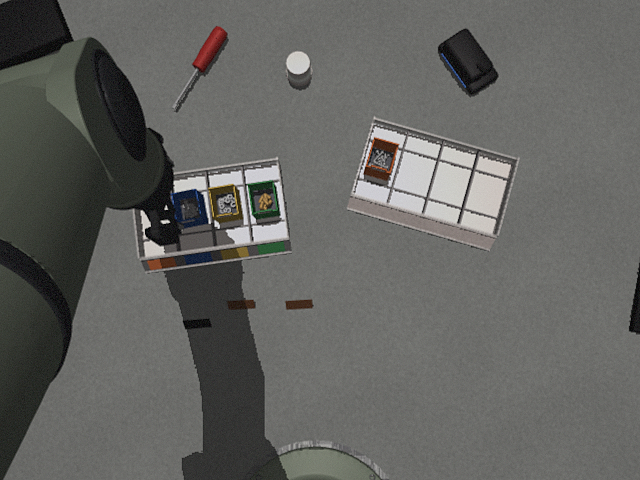

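Orange stands in the leftmost new bay at (381,160), square between the ribs. The gripper is over blue. Descend and grasp.

Request:
{"op": "carry_out", "data": {"rows": [[[0.001,0.001,0.012,0],[0.001,0.001,0.03,0],[0.001,0.001,0.048,0],[0.001,0.001,0.066,0],[0.001,0.001,0.082,0],[0.001,0.001,0.094,0],[0.001,0.001,0.101,0],[0.001,0.001,0.1035,0],[0.001,0.001,0.1035,0],[0.001,0.001,0.1035,0]]]}}

```text
clock: 11.68
position: [0.5207, 0.2004, 0.027]
tool_rot: [3.141, -0.0, 1.747]
force: [-0.8, 0.4, 0.6]
grip_width: 0.085
finger_force: 0.0
```

Request:
{"op": "carry_out", "data": {"rows": [[[0,0,0,0],[0,0,0,0],[0,0,0,0],[0,0,0,0],[0,0,0,0],[0,0,0,0],[0,0,0,0],[0,0,0,0]]], "grip": 0.035, "grip_force": 30}}

```text
clock: 12.35
position: [0.5206, 0.2005, 0.0271]
tool_rot: [3.141, -0.0, 1.747]
force: [-1.2, 0.3, 6.6]
grip_width: 0.0496
finger_force: 30.9
```

Request:
{"op": "carry_out", "data": {"rows": [[[0,0,-0.003,0],[0,0,-0.01,0],[0,0,-0.021,0],[0,0,-0.034,0],[0,0,-0.049,0],[0,0,-0.064,0],[0,0,-0.079,0],[0,0,-0.091,0],[0,0,-0.099,0],[0,0,-0.1035,0],[0,0,-0.1035,0],[0,0,-0.1035,0]]]}}

```text
clock: 13.35
position: [0.5201, 0.2004, 0.1298]
tool_rot: [-3.141, 0.0, 1.747]
force: [0.1, -0.0, -2.2]
grip_width: 0.0502
finger_force: 31.5
```

```bash
python3 m.py bay b
```

```text
[-0.3765, -0.004, -0.0002, 27.01]
[[-0.0075, -0.0001, -0.0, 0.5402], [-0.0264, -0.0003, -0.0, 1.8907], [-0.0565, -0.0006, -0.0, 4.0515], [-0.0941, -0.001, -0.0001, 6.7525], [-0.1355, -0.0014, -0.0001, 9.7236], [-0.177, -0.0019, -0.0001, 12.6947], [-0.2184, -0.0023, -0.0001, 15.6658], [-0.2598, -0.0028, -0.0001, 18.6369], [-0.3012, -0.0032, -0.0002, 21.608], [-0.3388, -0.0036, -0.0002, 24.309], [-0.3652, -0.0039, -0.0002, 26.1997], [-0.3765, -0.004, -0.0002, 27.01]]
```

Request:
{"op": "carry_out", "data": {"rows": [[[-0.0075,0,0,0.5],[-0.026,0,0,1.9],[-0.056,-0.0005,0,4],[-0.094,-0.001,0,6.8],[-0.135,-0.0015,0,9.7],[-0.176,-0.002,0,12.7],[-0.217,-0.0025,0,15.7],[-0.258,-0.003,0,18.6],[-0.3,-0.003,0,21.6],[-0.338,-0.0035,0,24.3],[-0.364,-0.004,0,26.2],[-0.375,-0.004,0,27]]]}}

```text
clock: 14.35
position: [0.5812, -0.1749, 0.1293]
tool_rot: [-3.141, 0.002, 1.269]
force: [-0.4, -0.4, -1.0]
grip_width: 0.0497
finger_force: 31.5
```

Request:
{"op": "carry_out", "data": {"rows": [[[0,0,0,0],[0,0,0,0],[0,0,0,0],[0,0,0,0],[0,0,0,0]]]}}

```text
clock: 14.77
position: [0.5822, -0.1683, 0.13]
tool_rot: [-3.141, -0.0, 1.278]
force: [0.0, 0.8, -0.9]
grip_width: 0.0495
finger_force: 31.5
```

```bash
python3 m.py bay b|head -1
```

```text
[-0.0026, 0.0008, -0.0, 0.11]
```

Request:
{"op": "carry_out", "data": {"rows": [[[-0.001,0.001,0.005,0],[-0.001,0.001,0.015,0],[-0.001,0.001,0.028,0],[-0.001,0.001,0.043,0],[-0.001,0.001,0.058,0],[-0.001,0.001,0.072,0],[-0.001,0.001,0.084,0],[-0.001,0.001,0.093,0],[-0.001,0.001,0.098,0],[-0.001,0.001,0.101,0],[-0.001,0.001,0.1025,0],[-0.001,0.001,0.103,0]]]}}

```text
clock: 15.77
position: [0.583, -0.1709, 0.0272]
tool_rot: [3.141, -0.0, 1.276]
force: [-1.3, 0.1, -0.3]
grip_width: 0.0496
finger_force: 31.5
```

Request:
{"op": "carry_out", "data": {"rows": [[[0,0,0.0005,0],[0,0,0.0005,0],[0,0,0.0005,0]]]}}

```text
clock: 16.02
position: [0.5831, -0.1709, 0.0271]
tool_rot: [3.141, -0.0, 1.276]
force: [-1.7, 1.0, 4.8]
grip_width: 0.05
finger_force: 32.4
```

Contact is at 4.8 N. Release, rise, then go to yellow.

Request:
{"op": "carry_out", "data": {"rows": [[[0,0,0,0],[0,0,0,0],[0,0,0,0],[0,0,0,0],[0,0,0,0],[0,0,0,0]]], "grip": 0.085}}

```text
clock: 16.52
position: [0.5829, -0.1708, 0.0265]
tool_rot: [3.142, 0.0, 1.276]
force: [0.2, -0.6, 0.4]
grip_width: 0.0851
finger_force: 0.0
```

Request:
{"op": "carry_out", "data": {"rows": [[[0,0,-0.004,0],[0,0,-0.014,0],[0,0,-0.03,0],[0,0,-0.052,0],[0,0,-0.075,0],[0,0,-0.093,0],[0,0,-0.1035,0],[0,0,-0.1035,0]]]}}

```text
clock: 17.18
position: [0.5839, -0.1711, 0.1327]
tool_rot: [3.138, -0.001, 1.276]
force: [1.1, 0.3, -0.4]
grip_width: 0.085
finger_force: 0.0
```

```bash
python3 m.py bin y
```

```text
[0.2816, -0.1441, 0.0027, -25.4]
[[0.0056, -0.0029, 0.0001, -0.508], [0.0197, -0.0101, 0.0002, -1.778], [0.0422, -0.0216, 0.0004, -3.81], [0.0704, -0.036, 0.0007, -6.35], [0.1014, -0.0519, 0.001, -9.144], [0.1324, -0.0677, 0.0013, -11.938], [0.1633, -0.0836, 0.0016, -14.732], [0.1943, -0.0994, 0.0019, -17.526], [0.2253, -0.1153, 0.0022, -20.32], [0.2534, -0.1297, 0.0024, -22.86], [0.2732, -0.1398, 0.0026, -24.638], [0.2816, -0.1441, 0.0027, -25.4]]
```

Request:
{"op": "carry_out", "data": {"rows": [[[0.0055,-0.003,0,-0.5],[0.02,-0.01,0,-1.8],[0.042,-0.0215,0,-3.8],[0.07,-0.036,0,-6.4],[0.101,-0.052,0,-9.1],[0.132,-0.0675,0,-11.9],[0.163,-0.0835,0,-14.7],[0.194,-0.099,0,-17.5],[0.225,-0.115,0,-20.3],[0.253,-0.129,0,-22.9],[0.273,-0.139,0,-24.6],[0.2815,-0.1435,0,-25.4]]]}}

```text
clock: 18.18
position: [0.5251, 0.145, 0.1289]
tool_rot: [-3.14, -0.001, 1.727]
force: [0.8, 0.9, 0.4]
grip_width: 0.0853
finger_force: 0.0
```

Request:
{"op": "carry_out", "data": {"rows": [[[0,0,0,0],[0,0,0,0],[0,0,0,0],[0,0,0,0],[0,0,0,0]]]}}

```text
clock: 18.6
position: [0.5275, 0.1392, 0.1299]
tool_rot: [-3.141, 0.0, 1.717]
force: [0.3, -0.4, -0.9]
grip_width: 0.0852
finger_force: 0.0
```

```bash
python3 m.py bin y|head -1
```

```text
[0.001, 0.0006, -0.0001, -0.1]
```

Request:
{"op": "carry_out", "data": {"rows": [[[0,0,0.012,0],[0,0,0.03,0],[0,0,0.048,0],[0,0,0.066,0],[0,0,0.082,0],[0,0,0.094,0],[0,0,0.101,0],[0,0,0.1035,0],[0,0,0.1035,0],[0,0,0.1035,0]]]}}

```text
clock: 19.43
position: [0.5277, 0.1402, 0.0271]
tool_rot: [3.141, -0.0, 1.719]
force: [0.3, 0.7, 0.8]
grip_width: 0.0847
finger_force: 0.0
```

Request:
{"op": "carry_out", "data": {"rows": [[[0,0,0,0],[0,0,0,0],[0,0,0,0],[0,0,0,0],[0,0,0,0],[0,0,0,0],[0,0,0,0],[0,0,0,0]]], "grip": 0.035, "grip_force": 30}}

```text
clock: 20.1
position: [0.5276, 0.1404, 0.0271]
tool_rot: [3.141, -0.0, 1.719]
force: [-1.7, -0.3, 8.2]
grip_width: 0.0499
finger_force: 30.8
```

Request:
{"op": "carry_out", "data": {"rows": [[[0,0,-0.003,0],[0,0,-0.01,0],[0,0,-0.021,0],[0,0,-0.034,0],[0,0,-0.049,0],[0,0,-0.064,0],[0,0,-0.079,0],[0,0,-0.091,0],[0,0,-0.099,0],[0,0,-0.1035,0],[0,0,-0.1035,0],[0,0,-0.1035,0]]]}}

```text
clock: 21.1
position: [0.5272, 0.1403, 0.1299]
tool_rot: [-3.141, -0.0, 1.719]
force: [-0.9, 0.7, -1.8]
grip_width: 0.0496
finger_force: 31.6
```

```bash
python3 m.py bay y
```

```text
[-0.3712, -0.0178, -0.0001, 25.41]
[[-0.0074, -0.0004, -0.0, 0.5082], [-0.026, -0.0012, -0.0, 1.7787], [-0.0557, -0.0027, -0.0, 3.8115], [-0.0928, -0.0044, -0.0, 6.3525], [-0.1336, -0.0064, -0.0, 9.1476], [-0.1745, -0.0084, -0.0, 11.9427], [-0.2153, -0.0103, -0.0001, 14.7378], [-0.2561, -0.0123, -0.0001, 17.5329], [-0.297, -0.0142, -0.0001, 20.328], [-0.3341, -0.016, -0.0001, 22.869], [-0.3601, -0.0173, -0.0001, 24.6477], [-0.3712, -0.0178, -0.0001, 25.41]]
```

Request:
{"op": "carry_out", "data": {"rows": [[[-0.0075,0,0,0.5],[-0.026,-0.001,0,1.8],[-0.056,-0.003,0,3.8],[-0.093,-0.0045,0,6.4],[-0.134,-0.0065,0,9.1],[-0.1745,-0.0085,0,11.9],[-0.215,-0.0105,0,14.7],[-0.256,-0.0125,0,17.5],[-0.297,-0.014,0,20.3],[-0.334,-0.016,0,22.9],[-0.36,-0.0175,0,24.6],[-0.371,-0.018,0,25.4]]]}}

```text
clock: 22.1
position: [0.5631, -0.2346, 0.1294]
tool_rot: [-3.141, 0.002, 1.269]
force: [-0.3, -0.4, -1.1]
grip_width: 0.0496
finger_force: 31.6
```

Request:
{"op": "carry_out", "data": {"rows": [[[0,0,0,0],[0,0,0,0],[0,0,0,0],[0,0,0,0],[0,0,0,0],[0,0,0,0]]]}}

```text
clock: 22.6
position: [0.5646, -0.2284, 0.1301]
tool_rot: [3.142, -0.0, 1.277]
force: [-0.0, 0.5, -2.0]
grip_width: 0.0496
finger_force: 31.6
```

Request:
{"op": "carry_out", "data": {"rows": [[[0,0,0.005,0],[0,0,0.015,0],[0,0,0.028,0],[0,0,0.043,0],[0,0,0.058,0],[0,0,0.072,0],[0,0,0.084,0],[0,0,0.092,0],[0,0,0.097,0],[0,0,0.1,0],[0,0,0.101,0],[0,0,0.102,0]]]}}

```text
clock: 23.6
position: [0.5646, -0.2294, 0.0283]
tool_rot: [3.141, 0.0, 1.276]
force: [0.0, 0.0, -1.3]
grip_width: 0.0497
finger_force: 31.6
```

Request:
{"op": "carry_out", "data": {"rows": [[[0,0,0.0005,0],[0,0,0.001,0],[0,0,0.001,0]]]}}

```text
clock: 23.85
position: [0.5646, -0.2293, 0.0273]
tool_rot: [3.141, -0.0, 1.276]
force: [-0.2, -0.3, -0.5]
grip_width: 0.0496
finger_force: 31.6
```

Request:
{"op": "carry_out", "data": {"rows": [[[0,0,0.0005,0],[0,0,0.0005,0],[0,0,0.0005,0]]]}}

```text
clock: 24.1
position: [0.5646, -0.2293, 0.0271]
tool_rot: [3.141, -0.0, 1.276]
force: [-2.7, 1.7, 7.4]
grip_width: 0.0497
finger_force: 33.0
```

Request:
{"op": "carry_out", "data": {"rows": [[[0,0,0,0],[0,0,0,0],[0,0,0,0],[0,0,0,0],[0,0,0,0],[0,0,0,0]]], "grip": 0.085}}

```text
clock: 24.6
position: [0.5644, -0.2293, 0.0265]
tool_rot: [-3.142, 0.0, 1.276]
force: [-0.2, 0.2, 0.0]
grip_width: 0.0851
finger_force: 0.0
```

Request:
{"op": "carry_out", "data": {"rows": [[[0,0,-0.004,0],[0,0,-0.014,0],[0,0,-0.03,0],[0,0,-0.052,0],[0,0,-0.075,0],[0,0,-0.093,0],[0,0,-0.1035,0],[0,0,-0.1035,0]]]}}

```text
clock: 25.27
position: [0.5654, -0.2297, 0.1327]
tool_rot: [3.138, -0.0, 1.276]
force: [0.2, -0.3, 0.6]
grip_width: 0.0853
finger_force: 0.0
```

```bash
python3 m.py bin g
```

```text
[0.2851, -0.1195, 0.0027, -25.8]
[[0.0057, -0.0024, 0.0001, -0.516], [0.02, -0.0084, 0.0002, -1.806], [0.0428, -0.0179, 0.0004, -3.87], [0.0713, -0.0299, 0.0007, -6.45], [0.1026, -0.043, 0.001, -9.288], [0.134, -0.0562, 0.0013, -12.126], [0.1654, -0.0693, 0.0016, -14.964], [0.1967, -0.0825, 0.0019, -17.802], [0.2281, -0.0956, 0.0022, -20.64], [0.2566, -0.1075, 0.0024, -23.22], [0.2765, -0.1159, 0.0026, -25.026], [0.2851, -0.1195, 0.0027, -25.8]]
```

Request:
{"op": "carry_out", "data": {"rows": [[[0.0055,-0.0025,0,-0.5],[0.02,-0.0085,0,-1.8],[0.043,-0.018,0,-3.9],[0.071,-0.03,0,-6.5],[0.1025,-0.043,0,-9.3],[0.134,-0.056,0,-12.1],[0.165,-0.069,0,-15],[0.197,-0.082,0,-17.8],[0.228,-0.095,0,-20.6],[0.256,-0.107,0,-23.2],[0.276,-0.115,0,-25],[0.285,-0.1185,0,-25.8]]]}}

```text
clock: 26.27
position: [0.5321, 0.0825, 0.129]
tool_rot: [-3.14, -0.001, 1.734]
force: [0.0, 0.0, 0.2]
grip_width: 0.0851
finger_force: 0.0
```

Request:
{"op": "carry_out", "data": {"rows": [[[0,0,0,0],[0,0,0,0],[0,0,0,0],[0,0,0,0],[0,0,0,0],[0,0,0,0]]]}}

```text
clock: 26.77
position: [0.5339, 0.0771, 0.13]
tool_rot: [-3.142, 0.0, 1.725]
force: [-0.3, 0.3, 0.0]
grip_width: 0.0848
finger_force: 0.0
```

```bash
python3 m.py bin g|head -1
```

```text
[0.0007, 0.0001, -0.0, -0.07]
```

Request:
{"op": "carry_out", "data": {"rows": [[[0,0,0.012,0],[0,0,0.03,0],[0,0,0.048,0],[0,0,0.066,0],[0,0,0.082,0],[0,0,0.094,0],[0,0,0.101,0],[0,0,0.1035,0],[0,0,0.1035,0],[0,0,0.1035,0]]]}}

```text
clock: 27.6
position: [0.5342, 0.0778, 0.0271]
tool_rot: [3.141, 0.0, 1.726]
force: [-0.4, 0.2, 0.8]
grip_width: 0.0849
finger_force: 0.0
```

Request:
{"op": "carry_out", "data": {"rows": [[[0,0,0,0],[0,0,0,0],[0,0,0,0],[0,0,0,0],[0,0,0,0],[0,0,0,0],[0,0,0,0],[0,0,0,0]]], "grip": 0.035, "grip_force": 30}}

```text
clock: 28.27
position: [0.5342, 0.078, 0.0271]
tool_rot: [3.141, -0.0, 1.726]
force: [-1.6, 0.4, 6.8]
grip_width: 0.0496
finger_force: 30.8
```

Request:
{"op": "carry_out", "data": {"rows": [[[0,0,-0.003,0],[0,0,-0.01,0],[0,0,-0.021,0],[0,0,-0.034,0],[0,0,-0.049,0],[0,0,-0.064,0],[0,0,-0.079,0],[0,0,-0.091,0],[0,0,-0.099,0],[0,0,-0.1035,0],[0,0,-0.1035,0],[0,0,-0.1035,0]]]}}

```text
clock: 29.27
position: [0.5337, 0.0779, 0.1299]
tool_rot: [-3.142, -0.0, 1.726]
force: [-0.5, 0.5, -1.4]
grip_width: 0.0498
finger_force: 31.6
```

```bash
python3 m.py bay g
```

```text
[-0.3632, -0.0437, -0.0001, 25.81]
[[-0.0073, -0.0009, -0.0, 0.5162], [-0.0254, -0.0031, -0.0, 1.8067], [-0.0545, -0.0066, -0.0, 3.8715], [-0.0908, -0.0109, -0.0, 6.4525], [-0.1308, -0.0157, -0.0, 9.2916], [-0.1707, -0.0205, -0.0, 12.1307], [-0.2107, -0.0253, -0.0001, 14.9698], [-0.2506, -0.0302, -0.0001, 17.8089], [-0.2906, -0.035, -0.0001, 20.648], [-0.3269, -0.0393, -0.0001, 23.229], [-0.3523, -0.0424, -0.0001, 25.0357], [-0.3632, -0.0437, -0.0001, 25.81]]
```

Request:
{"op": "carry_out", "data": {"rows": [[[-0.007,-0.001,0,0.5],[-0.025,-0.003,0,1.8],[-0.0545,-0.0065,0,3.9],[-0.091,-0.011,0,6.5],[-0.131,-0.0155,0,9.3],[-0.171,-0.0205,0,12.1],[-0.211,-0.0255,0,15],[-0.251,-0.03,0,17.8],[-0.291,-0.035,0,20.6],[-0.327,-0.0395,0,23.2],[-0.352,-0.0425,0,25],[-0.363,-0.0435,0,25.8]]]}}

```text
clock: 30.27
position: [0.5453, -0.2925, 0.1293]
tool_rot: [-3.141, 0.002, 1.269]
force: [0.0, 0.4, -2.0]
grip_width: 0.0496
finger_force: 31.7
```

Request:
{"op": "carry_out", "data": {"rows": [[[0,0,0,0],[0,0,0,0],[0,0,0,0],[0,0,0,0],[0,0,0,0],[0,0,0,0]]]}}

```text
clock: 30.77
position: [0.5473, -0.2867, 0.1301]
tool_rot: [3.142, -0.0, 1.277]
force: [-0.5, 0.8, -0.8]
grip_width: 0.0496
finger_force: 31.7
```

Request:
{"op": "carry_out", "data": {"rows": [[[0,0,0.005,0],[0,0,0.015,0],[0,0,0.028,0],[0,0,0.043,0],[0,0,0.058,0],[0,0,0.072,0],[0,0,0.084,0],[0,0,0.092,0],[0,0,0.097,0],[0,0,0.1,0],[0,0,0.102,0],[0,0,0.103,0]]]}}

```text
clock: 31.77
position: [0.5472, -0.2877, 0.0272]
tool_rot: [3.141, 0.0, 1.276]
force: [-0.5, 0.2, -1.2]
grip_width: 0.0499
finger_force: 31.7
```

Request:
{"op": "carry_out", "data": {"rows": [[[0,0,0.0005,0],[0,0,0.0005,0],[0,0,0.0005,0]]]}}

```text
clock: 32.02
position: [0.5473, -0.2877, 0.0271]
tool_rot: [3.141, 0.0, 1.276]
force: [-0.9, 1.0, 3.9]
grip_width: 0.0494
finger_force: 32.5
```

Release, rise, and retreat to the left so the cameras can see.

Request:
{"op": "carry_out", "data": {"rows": [[[0,0,0,0],[0,0,0,0],[0,0,0,0],[0,0,0,0],[0,0,0,0],[0,0,0,0]]], "grip": 0.085}}

```text
clock: 32.52
position: [0.5471, -0.2875, 0.0265]
tool_rot: [-3.142, 0.0, 1.276]
force: [-0.6, 0.2, -0.5]
grip_width: 0.0851
finger_force: 0.0
```

Request:
{"op": "carry_out", "data": {"rows": [[[0,0,-0.004,0],[0,0,-0.014,0],[0,0,-0.03,0],[0,0,-0.055,0],[0,0,-0.08,0],[0,0,-0.11,0],[0,0,-0.14,0],[0,0,-0.16,0],[0,0,-0.17,0]]]}}

```text
clock: 33.27
position: [0.5478, -0.2881, 0.2004]
tool_rot: [3.138, 0.0, 1.276]
force: [-0.5, -0.4, -0.0]
grip_width: 0.085
finger_force: 0.0
```

Request:
{"op": "carry_out", "data": {"rows": [[[0.01,0,0,0],[0.035,0,0,0],[0.07,0,0,0],[0.11,-0.005,0,0],[0.15,-0.015,0,0],[0.19,-0.025,0,0],[0.23,-0.04,0,0],[0.27,-0.055,0,0],[0.31,-0.07,0,0],[0.35,-0.085,0,0],[0.39,-0.1,0,0],[0.42,-0.11,0,0]]]}}

```text
clock: 34.27
position: [0.5623, 0.1498, 0.1955]
tool_rot: [-3.14, 0.0, 1.277]
force: [1.0, -0.0, -0.3]
grip_width: 0.0856
finger_force: 0.0
```

```bash
python3 - <<'E'
from workcell import bot
import cv2
p=bot.grab_frame("top");cv2.imwrite("pics/t4.png",cv2.resize(p["pixels"][100:260,330:540,::-1],None,fx=3.7,fy=3.7,interpolation=2))
p=bot.grab_frame("scene");cv2.imwrite("pics/s4.png",cv2.resize(p["pixels"][180:360,120:360,::-1],None,fx=3.2,fy=3.2,interpolation=2))
E
```

View pics/t4.png

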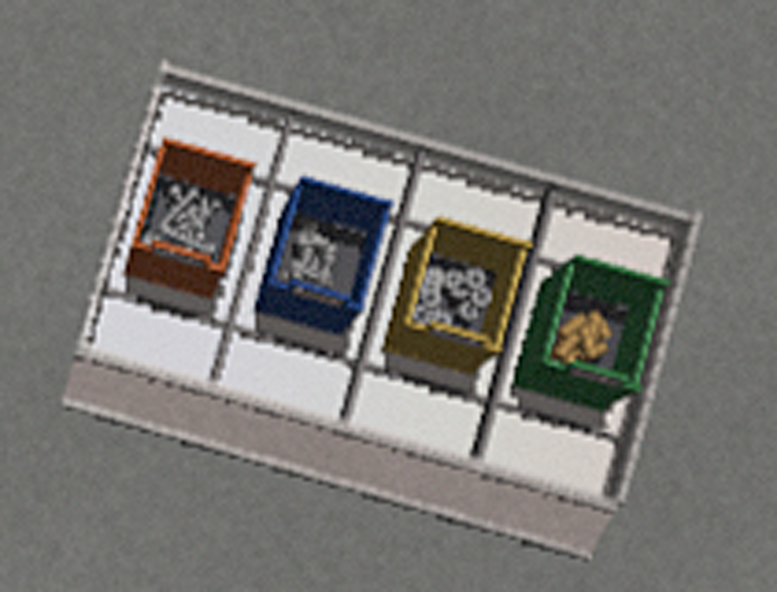

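View pics/s4.png

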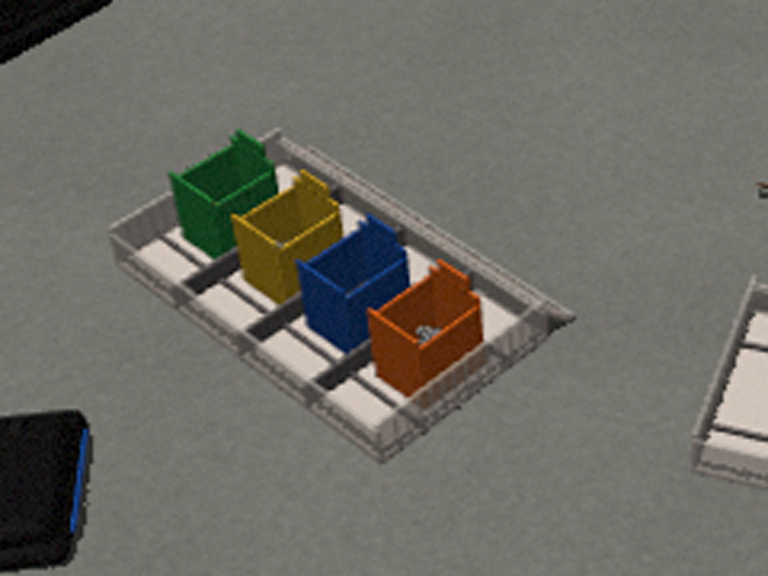

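In the top crop, orange (190,220), blue (325,255), yellow (460,290) and green (595,325) each stand square and level in their own bay. They are between the ribs, contents inside and tabs to the front, and the scene view agrees.

Request:
{"op": "carry_out", "data": {"rows": [[[0,0,0,0],[0,0,0,0],[0,0,0,0],[0,0,0,0],[0,0,0,0],[0,0,0,0]]]}}

```text
clock: 34.87
position: [0.564, 0.1457, 0.1965]
tool_rot: [3.142, 0.0, 1.275]
force: [0.8, -0.2, 0.0]
grip_width: 0.0854
finger_force: 0.0
```

```bash
python3 -c "
from workcell import bot
print(bot.job_done())"
```

```text
the job is handed in; nothing more can be done
None
```

The four bins stand in the new drawer in the order orange, blue, yellow, green from left to right, level and square with tabs to the front and let go; handed in at about 35 s with no verdict returned.

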